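Point out two cheeses and ring for wrapping

ROBOT

A 6-joint arm with a two-finger parallel gripper is mounted at the origin on the work surface. World frame = base frame: x ahead of the robot, y to its left, z up, the work surface at z = 0. Lengths are in m, angles in degrees, forces in N, time in s.
With the tool pointing down it reaches from about 0.425 to 0.95 m from the base axis. Payload 14.7 kg.
Tool frame: the origin (TCP) lies between the finger pads; the fingertips stand 8 mm ahead of it and the grasp point (between the pads) lies 11 mm behind it; z points along the fingers, x is the direction in which the jaws open and shut, and the axes are right-handed (so a half turn about z gives the same grasp; the last joint's range is limited). The gripper opens to 85 mm and grips with 20 to 120 N. Pads are 22 mm wide; open, the fingers measure 114 mm over their backs; the gripper's body (76 mm by 85 mm) begins 54 mm behind the grasp point. The pads swing forward as they close: fully open they stand 13 mm farther back than shut.
Start: joints at [74.164, 27.513, 91.461, -0, 61.026, -2.67], TCP at [0.148, 0.633, 0.239] pointing down, gripper open.
Joint ranges: [-157.49, 157.49], [-46.99, 117.5], [13.45, 153.17], [-89.5, 269.5], [5.16, 153.95], [-167.48, 167.48]. Speed limits (degrees/s): [108.29, 108.29, 136.94, 172.46, 172.46, 172.46].

INTERFACE

Orientations are given as [roll, pitch, yaw] about the fixed x, y, z axes, in that order (R = Rz(yaw) Ry(pitch) Rx(roll)).
In Python, from bench import env, optics gives the robot as it stands.
- The arm moves only by the tool apply_moves, never from a script. Its argument "rows" is a list of rows, each an object with "claw": the opening, from 0 (shut) to 1 (fully open); "travel": the shift along the world's x, y, z in mm, a list of three; "twist": the turn about the world's z in degrees. In form: [{"claw": claw, "travel": [tx, ty, tz], "twist": twist}, ...]. A call has 1 to 5 rows; each row shifts and turns the commanded pose from where the row before left it; what a row does not reach is not made up. A row lasts 1/8 s, in which the tool goes at most 62.5 mm and 10.7 degrees, less where a joint would pass 70% of its speed; a pose out of reach is approached as far as the arm can. A call is refused whole if a number of a shift passes 62.5 or a number of a turn 10.7, either way. A call with a gripper value outside its range is refused whole. The fingers move at their own pace and stop on an object; "newtons" is the grip in N (left out, the last holds). Time passes only in rows, so rows that do not move let the fingers close. It gives the time, the measured TCP pose, the force and the opening at its end, in the units of the state.
- env.observe(): the state, without advancing time (a new reading comes with each control period).
- optics.grab_frame(name): name is "scene" or "top"; returns the picture (420x560x3 uint8, red, green, blue); there is no depth.
- optics.camera_info(name): a dict with "fx", "fy", "cx", "cy" (pixels), "dist" ([k1, k2, p1, p2, k3] as OpenCV has them; the pictures are not rectified), "R" (3x3) and "t" (3): a world point X has camera coordinates R X + t. Camera axes: x right, y down, z forward; pixel columns grow to the right and rows downward; lengths in m; the calibration is good to about 2 mm. A picture is of the moment at which its call begins. camera_info takes no time and is no camera call.
- env.close_job(): hands the job in, once; it reports no verdict.
The state is a dict: "time": time; "q": joint angles; "dq": joint speeds; "effort": joint torques, N m; "position": TCP position; "ee_rot": TCP orientation; "force": force on the tool from outside, world axes, zero at the start; "ft_torque": the same for the moment, N m; "grip_width": finger opening in m.
Only numpy, scipy, OpenCV 4.12 (cv2) and the standard library are available. Lean on these libraries where they do the work, as an engineer would, in place of code of your own. Each camera call takes 0.05 s, during which the arm holds its last target. There are 200 camera calls.

TASK

Show which two cheeses the customer has chosen: with the fingertips just above the middle of its top (about 3 cm, not touching), point down at the cut wedge and stay there for two seconds, then do the same at the taller of the two round wooden boxes. Rise well clear in between, so that you never point closely at any other cheese, and touch no cheese at all. Then lightly press the counter bell's plunger down with the fingertips to call the wrapper, let it spring back, and move clear.

Things in the scene. Friction and masses are not known exactly. Their poses are not given: they have to be found in the camera images.
- wedge: Chosen first: pale wedge cut from a flat soft-cheese wheel, 40 mm high, flat top. Seen from above a 40-degree sector of radius 105 mm: its point lies 69 mm from the origin towards -x, its curved rind 36 mm towards +x, width 72 mm at the rind and about 50 mm at the origin. Origin at its centre of area, at the underside, z up; stands loose on the mat.
- tall_box: Chosen second: the taller of two closed round wooden cheese boxes, diameter 90 mm, 72 mm high, flat top. Origin at the centre of its underside, z up; stands loose on the mat.
- flat_box: Not chosen: the lower, wider round wooden cheese box, diameter 110 mm, 36 mm high. Origin at the centre of its underside, z up; stands loose on the mat.
- pyramid: Not chosen: square goat's cheese, a pyramid with its top cut off, base 65 mm square, top 37 mm square, 60 mm high. Origin at the centre of its underside, z up; stands loose on the mat.
- log: Not chosen: goat's cheese log lying along its x axis, 100 mm long, diameter 44 mm. Origin at the centre of its underside, z up; stands loose on the mat.
- puck: Not chosen: small round cheese, diameter 60 mm, 38 mm high. Origin at the centre of its underside, z up; stands loose on the mat.
- bell: Counter bell: steel dome, diameter 76 mm, on a black foot, diameter 86 mm, beside the mat on the robot's left; it does not move. Dome top 42 mm above the counter. Origin at the centre of its underside.
- bell_tip (a point): Centre of the top of the bell's plunger, a dark round button of diameter 22 mm that stands 14 mm above the dome top (56 mm above the counter when up); it moves down with the plunger.
- bell_plunger (a joint): Depth to which the plunger is pressed, m: 0 up, 0.006 at its stop. A spring pushes it back; about 1.4 N starts it and 4 N takes it right down.
- mat: Straw mat, 360 x 540 mm, 6 mm thick, fixed, its top 6 mm above the counter; all six cheeses stand on it in two rows of three, in any order, neighbours' centres at least 125 mm apart. Origin at the centre of its underside.
Not all that is in view belongs to the job. Leave any turquoise look-alike of the bell alone. There is more than one size of the puck; the job needs the larger.

How it is judged (in metres and radians):
On the way, in this order (a step that is already met when the one before it is completed fails the run):
1. point at the wedge: stay just above the middle of its top (gripper within 30 mm sideways, fingertips within about 70 mm of the top) for 1.5 s (horizontal distance between the grasp point and wedge below 0.03 m and z of the grasp point in the frame of wedge below 0.13 m), for 1.5 s.
2. then point in the same way at the tall round box for 1.5 s (horizontal distance between the grasp point and tall_box below 0.03 m and z of the grasp point in the frame of tall_box below 0.162 m), for 1.5 s.
3. then press the bell's plunger down, at least 4 of its 6 mm (value of joint bell_plunger above 0.004 m), for 0.04 s.
At the end, for the whole second after the job is handed in: All six cheeses stand upright within 6 mm of where they started, and the bell's plunger has sprung back up (within 1.5 mm) (distance of each of wedge, tall_box, flat_box, pyramid, log, puck from where it was at the start of the episode below 0.006 m and angle between each of wedge, tall_box, flat_box, pyramid, log, puck's own z axis and vertical below 0.1 rad and value of joint bell_plunger below 0.0015 m); the robot touches nothing.
It fails at once if the robot touches a cheese (contact force between any of the fingers, the arm and wedge above 0.5 N or contact force between any of the fingers, the arm and tall_box above 0.5 N or contact force between any of the fingers, the arm and flat_box above 0.5 N or contact force between any of the fingers, the arm and pyramid above 0.5 N or contact force between any of the fingers, the arm and log above 0.5 N or contact force between any of the fingers, the arm and puck above 0.5 N).
It fails at once if a cheese is lifted or moved by more than 10 mm (distance of any of wedge, tall_box, flat_box, pyramid, log, puck from where it was at the start of the episode above 0.01 m).
It fails at once if pointing at a cheese that was not chosen (gripper within 25 mm of its middle sideways, fingertips less than about 50 mm above its top) ((horizontal distance between the grasp point and flat_box below 0.025 m and z of the grasp point in the frame of flat_box below 0.106 m) or (horizontal distance between the grasp point and pyramid below 0.025 m and z of the grasp point in the frame of pyramid below 0.13 m) or (horizontal distance between the grasp point and log below 0.025 m and z of the grasp point in the frame of log below 0.114 m) or (horizontal distance between the grasp point and puck below 0.025 m and z of the grasp point in the frame of puck below 0.108 m)).
It fails at once if the bell is hit with more than 40 N (contact force between any of the fingers, the arm and bell above 40 N).
It also fails if it takes over 54 s, if anything falls off the work surface, if the arm or the gripper's body presses on something with over 40 N, if the wrist force passes 120 N, or if a joint passes its speed limit or range.

## Working session

There is one attempt and no reset: what is moved stays moved. The work goes in short steps, Python scripts to look and compute and a tool call to move; the robot and the scene stay as the last step left them, time stands still between calls to the robot, and variables do not carry over. Pictures are saved under pics/ and viewed, about 8 in all and at most 12, crops included, and the job is handed in when it is done.

Besides the shell and the picture viewer there is one more tool, called by a JSON object that holds its "op" and its "data", one argument or row to a line. apply_moves: Moves the arm, as the interface text tells. Its arguments: {"type":"object","properties":{"rows":{"type":"array"},"newtons":{"type":"number"}},"required":["rows"]}

```bash
mkdir -p pics
cat > h.py <<'E'
import numpy as np, cv2
from bench import env, optics
def grab(n,f):
    im=optics.grab_frame(n); cv2.imwrite('pics/'+f,im[:,:,::-1]); return im
def ray(n,u,v,z):
    c=optics.camera_info(n); K=np.array([[c['fx'],0,c['cx']],[0,c['fy'],c['cy']],[0,0,1.]])
    p=cv2.undistortPoints(np.array([[[u,v]]],float),K,np.array(c['dist'],float))[0,0]
    R=np.array(c['R']);t=np.array(c['t']);o=-R.T@t;d=R.T@np.array([p[0],p[1],1]);return o+d*(z-o[2])/d[2]
E
python3 - <<'E'
from h import *
a=grab('scene','s0.png');b=grab('top','t0.png')
s=env.observe();print(s['time'],s['position'],s['ee_rot'],s['grip_width'])
for n in('scene','top'):
    c=optics.camera_info(n);print(n,-np.array(c['R']).T@np.array(c['t']),c['fx'],np.round(c['R'],2).tolist())
E
```

```text
0.1 [0.14796348 0.63255812 0.23872654] [-1.79996792e+02  6.20068573e-02  7.68297933e+01] 0.08582594198509062
scene [0.91100327 0.61211101 0.50833887] 415.88291896610036 [[-0.84, 0.54, -0.02], [0.31, 0.45, -0.84], [-0.45, -0.71, -0.55]]
top [0.43931593 0.07000445 1.14837658] 468.5437071910342 [[0.02, -1.0, 0.01], [-0.99, -0.02, -0.12], [0.12, -0.01, -0.99]]
```

View pics/t0.png

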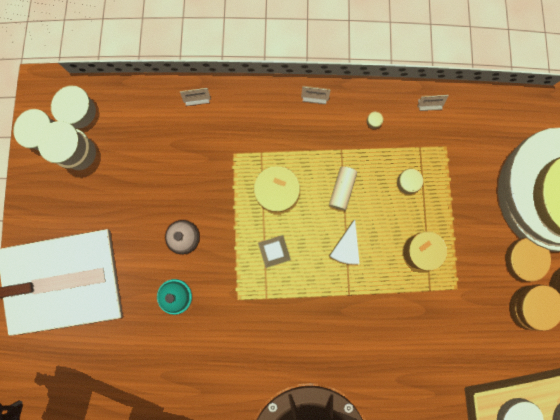

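View pics/s0.png

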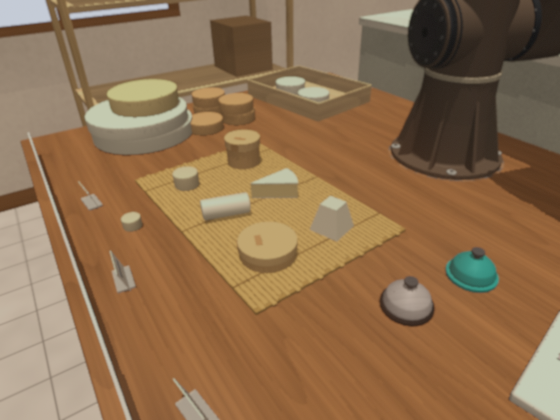

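Top view: wedge ≈(347,245), tall box ≈(428,251), flat box ≈(277,189), log (344,188), puck (411,181), pyramid (275,251), bell plunger ≈(179,237); the turquoise bell at (174,297) is the decoy. The scene view agrees: the tall box is at (243,149) and the wedge at (275,185).

Run:
```python
from h import *
im=cv2.imread('pics/t0.png');hsv=cv2.cvtColor(im,cv2.COLOR_BGR2HSV)
for n,(u,v) in dict(wedge=(347,245),tall=(428,251),flat=(277,189),pyr=(275,251),log=(344,188),puck=(411,181),mat=(320,205),bell=(179,237)).items(): print(n,hsv[v,u], hsv[v+8,u+3])
# wedge: low-saturation bright blob
m=cv2.inRange(hsv,(0,0,170),(179,70,255))
w=np.zeros_like(m);w[215:275,325:368]=m[215:275,325:368]
c=max(cv2.findContours(w,0,2)[0],key=cv2.contourArea);M=cv2.moments(c)
P=np.array([ray('top',*p[0],.046)[:2] for p in c]);Mw=cv2.moments((P*1e3).astype(np.float32).reshape(-1,1,2))
print('wedge px',M['m10']/M['m00'],M['m01']/M['m00'],'xy',Mw['m10']/Mw['m00'],Mw['m01']/Mw['m00'],'area',abs(Mw['m00']),'expect',.5*105**2*np.radians(40))
tri=cv2.minEnclosingTriangle(c)[1].reshape(-1,2)
for p in tri: print('  corner',p,ray('top',*p,.046)*1e3)
k=dict(tall=((428,251),.078),flat=((277,189),.042),pyr=((275,251),.066),log=((344,188),.03),puck=((411,181),.044),bell=((179,237),.056),
 matTL=((234,153),.006),matBR=((456,290),.006))
for n,((u,v),z) in k.items(): print(n,np.round(ray('top',u,v,z)*1e3))
for n,u,v,z in (('tall',243,138,.078),('bell',411,282,.056),('flat',267,240,.042)): print('scene',n,np.round(ray('scene',u,v,z)*1e3))
B=cv2.resize(im[140:310,150:460],None,fx=2.5,fy=2.5,interpolation=cv2.INTER_CUBIC)
cv2.imwrite('pics/crop.png',B)
S=cv2.resize(cv2.imread('pics/s0.png')[120:320,140:440],None,fx=2.6,fy=2.6,interpolation=cv2.INTER_CUBIC);cv2.imwrite('pics/crops.png',S)
```

```text
wedge [ 76  14 230] [ 70  13 228]
tall [ 26 118 218] [ 26 120 217]
flat [ 33 102 223] [ 32 102 224]
pyr [ 78  13 229] [ 22  86 127]
log [ 46  26 227] [ 21  75 210]
puck [ 36  76 227] [ 35  79 223]
mat [ 25 148 208] [ 25 145 211]
bell [14 53 96] [ 14  56 177]
wedge px 347.35365226337444 247.15226337448559 xy 471.1843012739309 -78.60061379381277 area 3606.468720040226 expect 3848.4510006474966
  corner [327.26056 258.8521 ] [442.85481606 -31.36443834  46.        ]
  corner [359.37323 265.27466] [ 428.90614928 -107.20486906   46.        ]
  corner [354.55634 218.71127] [538.52924181 -95.33823682  46.        ]
tall [ 464. -262.   78.]
flat [607.  90.  42.]
pyr [459.  91.  66.]
log [614. -72.  30.]
puck [ 633. -233.   44.]
bell [487. 317.  56.]
matTL [701. 200.   6.]
matBR [ 370. -355.    6.]
scene tall [ 471. -247.   78.]
scene bell [497. 326.  56.]
scene flat [615.  98.  42.]
```

View pics/crop.png

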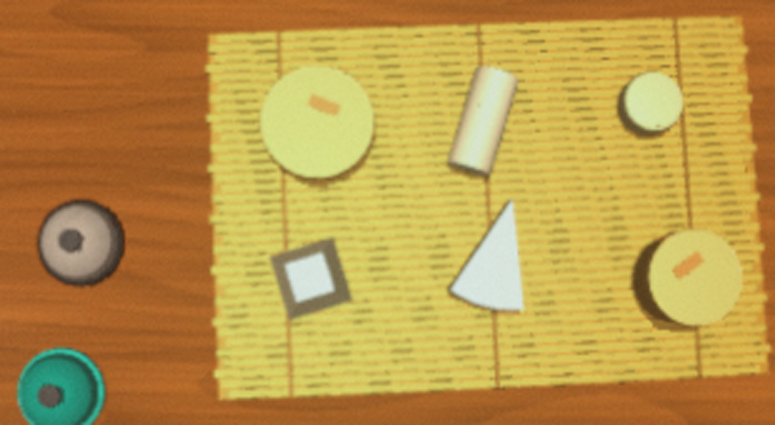

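View pics/crops.png

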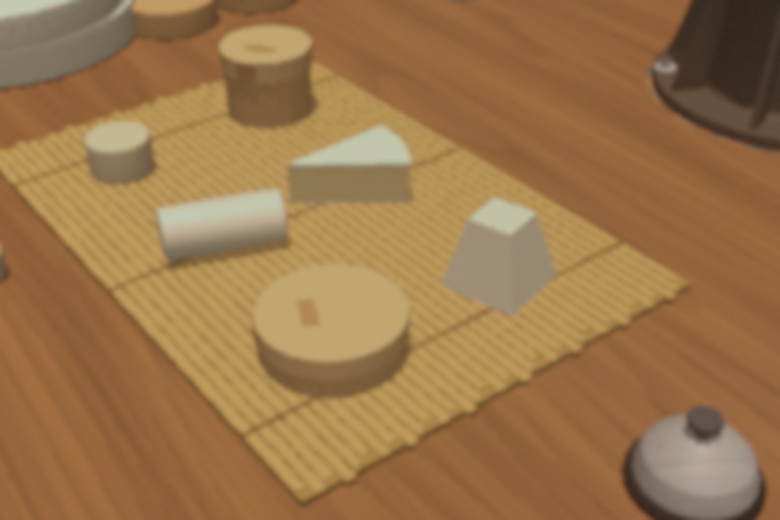

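Measured positions: wedge (471,-79), with its apex 69 mm from the centroid as specified; tall box (464,-262); bell (488,318). The scene rays land 10–15 mm nearer that camera than the top-view rays. That is good enough for the approach, and I'll check against the gripper in view. I'll shut the fingers and travel high past the bell side.

{"op": "apply_moves", "data": {
  "rows": [
    {"claw": 0,"travel": [43,-39,0],"twist": 0},
    {"claw": 0,"travel": [43,-39,0],"twist": 0},
    {"claw": 0,"travel": [43,-39,0],"twist": 0},
    {"claw": 0,"travel": [43,-39,0],"twist": 0},
    {"claw": 0,"travel": [43,-39,0],"twist": 0}
  ]
}}

```text
time: 0.72
position: [0.3641, 0.4365, 0.2392]
ee_rot: [-180.0, 0.0, 76.8]
force: [-0.2, 0.5, 1.0]
grip_width: 0.0002
```

{"op": "apply_moves", "data": {
  "rows": [
    {"claw": 0,"travel": [43,-39,0],"twist": 0},
    {"claw": 0,"travel": [43,-39,0],"twist": 0},
    {"claw": 0,"travel": [43,-39,0],"twist": 0},
    {"claw": 0,"travel": [0,0,0],"twist": 0},
    {"claw": 0,"travel": [0,0,0],"twist": 0}
  ]
}}

```text
time: 1.35
position: [0.4917, 0.3207, 0.239]
ee_rot: [-180.0, 0.0, 76.8]
force: [-1.1, 0.3, 0.6]
grip_width: 0.0003
```

```bash
python3 - <<'E'
from h import *
a=grab('scene','s1.png');b=grab('top','t1.png')
s=env.observe();print(s['time'],s['position'],s['ee_rot'],s['force'],s['grip_width'],s['q'])
p=np.array(s['position'])+[0,0,-.008]
for n in('scene','top'):
    c=optics.camera_info(n);K=np.array([[c['fx'],0,c['cx']],[0,c['fy'],c['cy']],[0,0,1.]])
    print(n,cv2.projectPoints(p.reshape(1,3),cv2.Rodrigues(np.array(c['R']))[0],np.array(c['t'],float),K,np.array(c['dist'],float))[0].ravel())
E
python3 -c "
import cv2
a=cv2.imread('pics/s1.png')[60:360,240:560];b=cv2.imread('pics/t1.png')[90:390,60:380]
cv2.imwrite('pics/c1.png',cv2.resize(cv2.hconcat([a,b]),None,fx=1.25,fy=1.25))"
```

```text
1.45 [0.49117103 0.32155629 0.23915571] [-1.79970174e+02  1.11222824e-02  7.68857673e+01] [-0.80944382 -0.24216174 -0.33485389] -0.0001409383077747057 [ 3.02454950e+01  2.25045629e+01  9.99495474e+01  1.46803416e-02
  5.75752124e+01 -4.66481440e+01]
scene [431.33216699 180.15207134]
top [157.11256999 230.42592258]
```

View pics/c1.png

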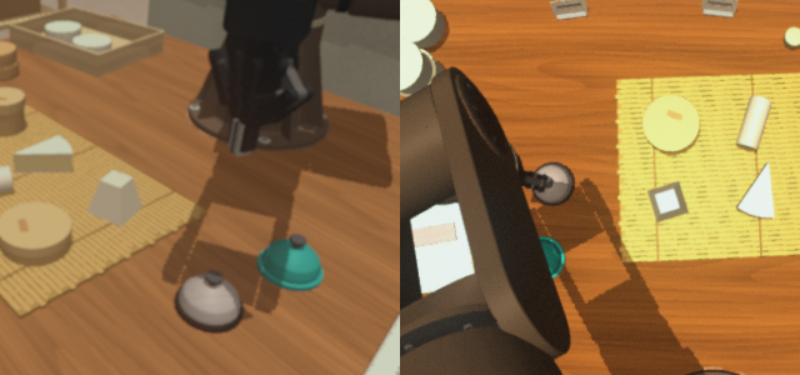

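The scene view shows the shut fingertips at (432,180), against (431,180) predicted, so the calibration and tool agree. Next I go over the wedge, staying high.

{"op": "apply_moves", "data": {
  "rows": [
    {"claw": 0,"travel": [-2,-50,0],"twist": 0},
    {"claw": 0,"travel": [-2,-50,0],"twist": 0},
    {"claw": 0,"travel": [-2,-50,0],"twist": 0},
    {"claw": 0,"travel": [-2,-50,0],"twist": 0},
    {"claw": 0,"travel": [-2,-50,0],"twist": 0}
  ]
}}

```text
time: 2.08
position: [0.4814, 0.0706, 0.2395]
ee_rot: [180.0, -0.0, 77.0]
force: [1.2, 0.1, 0.6]
grip_width: 0.0003
```

{"op": "apply_moves", "data": {
  "rows": [
    {"claw": 0,"travel": [-2,-50,0],"twist": 0},
    {"claw": 0,"travel": [-2,-50,0],"twist": 0},
    {"claw": 0,"travel": [-2,-48,0],"twist": 0},
    {"claw": 0,"travel": [0,0,-40],"twist": 0},
    {"claw": 0,"travel": [0,0,-40],"twist": 0}
  ]
}}

```text
time: 2.7
position: [0.4764, -0.0767, 0.1589]
ee_rot: [179.9, -0.0, 76.9]
force: [0.3, -0.9, -0.6]
grip_width: 0.0002
```

Run:
```python
from h import *
a=grab('scene','s2.png');b=grab('top','t2.png')
s=env.observe();print(s['time'],s['position'],s['force'])
p=np.array([[*s['position'][:2],z] for z in (s['position'][2]-.008,.046)])
for n in('scene','top'):
    c=optics.camera_info(n);K=np.array([[c['fx'],0,c['cx']],[0,c['fy'],c['cy']],[0,0,1.]])
    print(n,cv2.projectPoints(p,cv2.Rodrigues(np.array(c['R']))[0],np.array(c['t'],float),K,np.array(c['dist'],float))[0].ravel())
cv2.imwrite('pics/c2.png',cv2.resize(cv2.hconcat([a[100:300,140:340],b[130:330,240:440]])[:,:,::-1],None,fx=2,fy=2,interpolation=cv2.INTER_CUBIC))
# scene readings: wedge top corners, bell, tall
for n,u,v,z in (('w apex',140+290/2.6,120+165/2.6,.046),('w c1',140+411/2.6,120+163/2.6,.046),('w c2',140+380/2.6,120+127/2.6,.046),('bell',140+705/2.6,120+412/2.6,.056),('mat L',140+303/2.6,120+500/2.6,.006),('mat R',140+688/2.6,120+288/2.6,.006)): print(n,np.round(ray('scene',u,v,z)*1e3))
for n,u,v in (('matTL',233,153),('matBL',237.5,299)): print(n,np.round(ray('top',u,v,.006)*1e3))
```

```text
2.8 [ 0.47371604 -0.07572414  0.15655163] [ 0.40147275 -0.19329172  0.7992893 ]
scene [278.68611597 134.81939176 279.73349523 177.06805744]
top [352.49698691 244.57853263 346.17852369 245.98086125]
w apex [540. -88.  46.]
w c1 [455. -32.  46.]
w c2 [440. -99.  46.]
bell [491. 321.  56.]
mat L [702. 205.   6.]
mat R [351. 188.   6.]
matTL [701. 202.   6.]
matBL [342. 180.   6.]
```

View pics/c2.png

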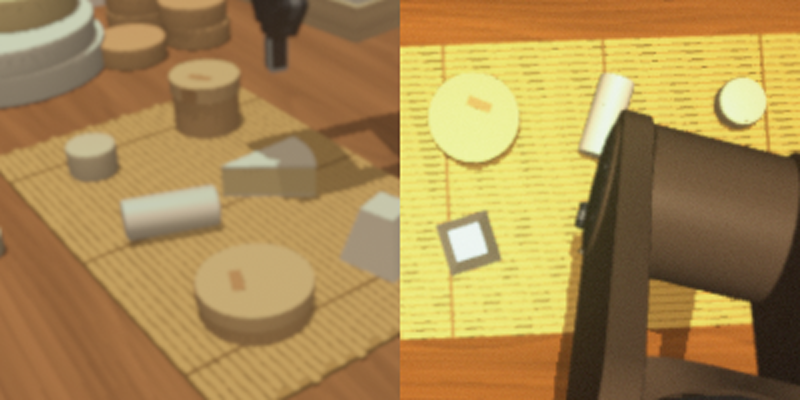

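Scene view: the tips are at (277,134), above the wedge. Their vertical projection (280,177) falls inside the wedge top, and the views now agree within about 1 cm. I lower to about 3 cm above the wedge and hold.

{"op": "apply_moves", "data": {
  "rows": [
    {"claw": 0,"travel": [-2,-1,-30],"twist": 0},
    {"claw": 0,"travel": [0,0,-25],"twist": 0},
    {"claw": 0,"travel": [0,0,-15],"twist": 0},
    {"claw": 0,"travel": [0,0,0],"twist": 0},
    {"claw": 0,"travel": [0,0,0],"twist": 0}
  ]
}}

```text
time: 3.42
position: [0.4747, -0.078, 0.0902]
ee_rot: [179.9, -0.0, 76.9]
force: [-0.6, 0.1, 0.4]
grip_width: -0.0002
```

{"op": "apply_moves", "data": {
  "rows": [
    {"claw": 0,"travel": [0,0,0],"twist": 0},
    {"claw": 0,"travel": [0,0,0],"twist": 0},
    {"claw": 0,"travel": [0,0,0],"twist": 0},
    {"claw": 0,"travel": [0,0,0],"twist": 0},
    {"claw": 0,"travel": [0,0,0],"twist": 0}
  ]
}}

```text
time: 4.05
position: [0.474, -0.0781, 0.0893]
ee_rot: [-180.0, 0.0, 76.8]
force: [-0.2, 0.5, 0.1]
grip_width: -0.0001
```

{"op": "apply_moves", "data": {
  "rows": [
    {"claw": 0,"travel": [0,0,0],"twist": 0},
    {"claw": 0,"travel": [0,0,0],"twist": 0},
    {"claw": 0,"travel": [0,0,0],"twist": 0},
    {"claw": 0,"travel": [0,0,0],"twist": 0},
    {"claw": 0,"travel": [0,0,0],"twist": 0}
  ]
}}

```text
time: 4.68
position: [0.4741, -0.0781, 0.0893]
ee_rot: [180.0, 0.0, 76.8]
force: [0.1, -0.0, 0.3]
grip_width: -0.0002
```

{"op": "apply_moves", "data": {
  "rows": [
    {"claw": 0,"travel": [0,0,0],"twist": 0},
    {"claw": 0,"travel": [0,0,0],"twist": 0},
    {"claw": 0,"travel": [0,0,0],"twist": 0},
    {"claw": 0,"travel": [0,0,0],"twist": 0},
    {"claw": 0,"travel": [0,0,0],"twist": 0}
  ]
}}

```text
time: 5.3
position: [0.474, -0.0781, 0.0893]
ee_rot: [-180.0, -0.0, 76.8]
force: [0.3, -0.2, 0.4]
grip_width: 0.0003
```

Run:
```python
from h import *
a=grab('scene','s3.png');s=env.observe();print(s['time'],s['position'],s['force'])
cv2.imwrite('pics/c3.png',cv2.resize(a[110:230,180:340,::-1],None,fx=4,fy=4,interpolation=cv2.INTER_CUBIC))
print(ray('scene',241.9,137.7,.078))
```

```text
5.35 [ 0.47401459 -0.07807504  0.08928385] [-0.23884466  0.12953606  0.69901105]
[ 0.47226533 -0.25014665  0.078     ]
```

View pics/c3.png

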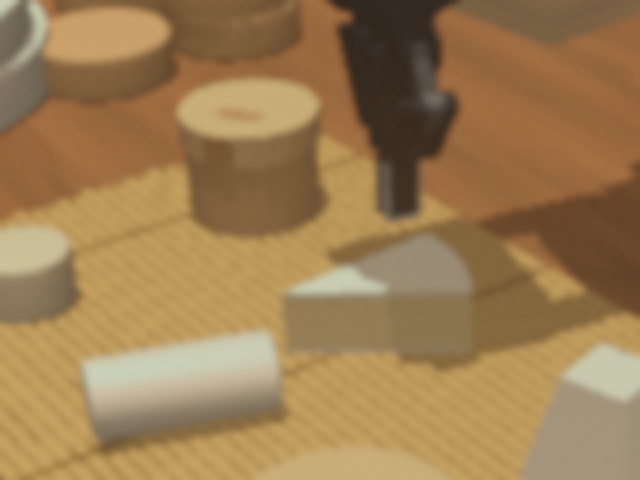

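The tips at (279,163) hang just above the wedge top. After a little more hold, I rise and go across to the tall box.

{"op": "apply_moves", "data": {
  "rows": [
    {"claw": 0,"travel": [0,0,0],"twist": 0},
    {"claw": 0,"travel": [0,0,0],"twist": 0},
    {"claw": 0,"travel": [0,0,50],"twist": 0},
    {"claw": 0,"travel": [0,0,50],"twist": 0},
    {"claw": 0,"travel": [0,0,50],"twist": 0}
  ]
}}

```text
time: 5.98
position: [0.4737, -0.078, 0.2409]
ee_rot: [-180.0, 0.0, 76.8]
force: [1.1, -0.7, 0.2]
grip_width: -0.0001
```

{"op": "apply_moves", "data": {
  "rows": [
    {"claw": 0,"travel": [-2,-45,0],"twist": 0},
    {"claw": 0,"travel": [-2,-45,0],"twist": 0},
    {"claw": 0,"travel": [-2,-45,0],"twist": 0},
    {"claw": 0,"travel": [-2,-45,0],"twist": 0},
    {"claw": 0,"travel": [0,0,0],"twist": 0}
  ]
}}

```text
time: 6.6
position: [0.4658, -0.2607, 0.2391]
ee_rot: [180.0, 0.0, 76.7]
force: [-0.1, 1.2, -0.2]
grip_width: -0.0002
```

{"op": "apply_moves", "data": {
  "rows": [
    {"claw": 0,"travel": [0,0,-40],"twist": 0},
    {"claw": 0,"travel": [0,0,-40],"twist": 0},
    {"claw": 0,"travel": [0,0,-20],"twist": 0},
    {"claw": 0,"travel": [0,0,-17],"twist": 0},
    {"claw": 0,"travel": [0,0,0],"twist": 0}
  ]
}}

```text
time: 7.22
position: [0.4653, -0.2569, 0.1213]
ee_rot: [-179.9, -0.1, 76.9]
force: [0.5, -0.7, 0.3]
grip_width: -0.0001
```

{"op": "apply_moves", "data": {
  "rows": [
    {"claw": 0,"travel": [0,0,0],"twist": 0},
    {"claw": 0,"travel": [0,0,0],"twist": 0},
    {"claw": 0,"travel": [0,0,0],"twist": 0},
    {"claw": 0,"travel": [0,0,0],"twist": 0},
    {"claw": 0,"travel": [0,0,0],"twist": 0}
  ]
}}

```text
time: 7.85
position: [0.4661, -0.2581, 0.1224]
ee_rot: [180.0, 0.0, 76.8]
force: [-0.5, -0.7, 0.1]
grip_width: 0.0002
```

{"op": "apply_moves", "data": {
  "rows": [
    {"claw": 0,"travel": [0,0,0],"twist": 0},
    {"claw": 0,"travel": [0,0,0],"twist": 0},
    {"claw": 0,"travel": [0,0,0],"twist": 0},
    {"claw": 0,"travel": [0,0,0],"twist": 0},
    {"claw": 0,"travel": [0,0,0],"twist": 0}
  ]
}}

```text
time: 8.48
position: [0.466, -0.2581, 0.1223]
ee_rot: [-180.0, -0.0, 76.8]
force: [-0.8, -1.0, 0.3]
grip_width: -0.0002
```

{"op": "apply_moves", "data": {
  "rows": [
    {"claw": 0,"travel": [0,0,0],"twist": 0},
    {"claw": 0,"travel": [0,0,0],"twist": 0},
    {"claw": 0,"travel": [0,0,0],"twist": 0},
    {"claw": 0,"travel": [0,0,0],"twist": 0},
    {"claw": 0,"travel": [0,0,0],"twist": 0}
  ]
}}

```text
time: 9.1
position: [0.466, -0.2581, 0.1223]
ee_rot: [180.0, -0.0, 76.8]
force: [-0.3, 0.1, -0.2]
grip_width: 0.0001
```

Run:
```python
from h import *
a=grab('scene','s4.png');s=env.observe();print(s['time'],s['position'],s['force'])
cv2.imwrite('pics/c4.png',cv2.resize(a[70:230,160:320,::-1],None,fx=3,fy=3,interpolation=cv2.INTER_CUBIC))
```

```text
9.15 [ 0.46600868 -0.25806471  0.12229774] [-0.43433634  0.3391107  -0.3167617 ]
```

View pics/c4.png

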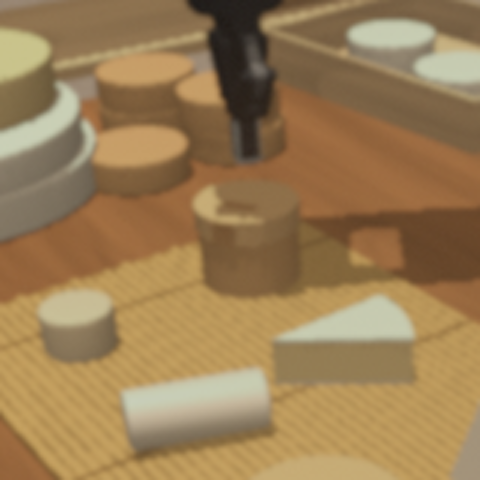

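The tips at (242,123) are right over the tall box, still untouched. After two more hold rows I rise and go to the bell.

{"op": "apply_moves", "data": {
  "rows": [
    {"claw": 0,"travel": [0,0,0],"twist": 0},
    {"claw": 0,"travel": [0,0,0],"twist": 0},
    {"claw": 0,"travel": [0,0,40],"twist": 0},
    {"claw": 0,"travel": [0,0,40],"twist": 0},
    {"claw": 0,"travel": [0,0,37],"twist": 0}
  ]
}}

```text
time: 9.78
position: [0.466, -0.2581, 0.2407]
ee_rot: [180.0, 0.0, 76.8]
force: [-0.0, 0.1, -0.1]
grip_width: 0.0002
```

{"op": "apply_moves", "data": {
  "rows": [
    {"claw": 0,"travel": [2,48,0],"twist": 0},
    {"claw": 0,"travel": [2,48,0],"twist": 0},
    {"claw": 0,"travel": [2,48,0],"twist": 0},
    {"claw": 0,"travel": [2,48,0],"twist": 0},
    {"claw": 0,"travel": [2,48,0],"twist": 0}
  ]
}}

```text
time: 10.4
position: [0.4759, -0.0166, 0.2395]
ee_rot: [180.0, -0.0, 76.8]
force: [1.4, -0.7, -0.2]
grip_width: 0.0001
```

{"op": "apply_moves", "data": {
  "rows": [
    {"claw": 0,"travel": [2,48,0],"twist": 0},
    {"claw": 0,"travel": [2,48,0],"twist": 0},
    {"claw": 0,"travel": [2,48,0],"twist": 0},
    {"claw": 0,"travel": [2,48,0],"twist": 0},
    {"claw": 0,"travel": [2,48,0],"twist": 0}
  ]
}}

```text
time: 11.02
position: [0.4859, 0.2235, 0.2394]
ee_rot: [180.0, -0.0, 76.8]
force: [0.6, -0.8, 0.5]
grip_width: 0.0003
```

{"op": "apply_moves", "data": {
  "rows": [
    {"claw": 0,"travel": [2,48,0],"twist": 0},
    {"claw": 0,"travel": [2,48,0],"twist": 0},
    {"claw": 0,"travel": [0,0,0],"twist": 0},
    {"claw": 0,"travel": [0,0,-50],"twist": 0},
    {"claw": 0,"travel": [0,0,-50],"twist": 0}
  ]
}}

```text
time: 11.65
position: [0.4902, 0.3175, 0.1386]
ee_rot: [179.9, -0.0, 76.8]
force: [0.6, -0.6, -0.6]
grip_width: 0.0001
```

{"op": "apply_moves", "data": {
  "rows": [
    {"claw": 0,"travel": [0,0,-35],"twist": 0},
    {"claw": 0,"travel": [0,0,-15],"twist": 0},
    {"claw": 0,"travel": [0,0,0],"twist": 0},
    {"claw": 0,"travel": [0,0,0],"twist": 0}
  ]
}}

```text
time: 12.15
position: [0.4909, 0.3182, 0.0907]
ee_rot: [179.9, -0.1, 76.8]
force: [-0.0, -0.8, -1.0]
grip_width: 0.0002
```

Run:
```python
from h import *
a=grab('scene','s5.png');b=grab('top','t5.png');s=env.observe();print(s['time'],s['position'],s['force'])
cv2.imwrite('pics/c5.png',cv2.resize(cv2.hconcat([a[210:330,350:470],b[180:300,120:240]])[:,:,::-1],None,fx=3.3,fy=3.3,interpolation=cv2.INTER_CUBIC))
```

```text
12.25 [0.4908223  0.31828466 0.09070063] [ 0.09515056 -0.40937362  0.01618962]
```

View pics/c5.png

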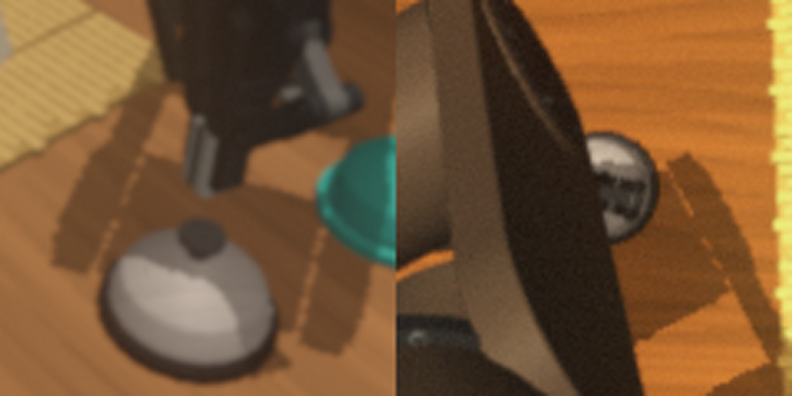

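Tips at (415,267), plunger below at (411,281): aligned within about 5 mm, inside the 11 mm button radius. I press down gently.

{"op": "apply_moves", "data": {
  "rows": [
    {"claw": 0,"travel": [2,-1,-12],"twist": 0},
    {"claw": 0,"travel": [0,0,-8],"twist": 0},
    {"claw": 0,"travel": [0,0,-3],"twist": 0},
    {"claw": 0,"travel": [0,0,0],"twist": 0}
  ]
}}

```text
time: 12.75
position: [0.4918, 0.3168, 0.0658]
ee_rot: [-180.0, 0.0, 76.8]
force: [0.3, -0.0, 0.3]
grip_width: 0.0002
```

{"op": "apply_moves", "data": {
  "rows": [
    {"claw": 0,"travel": [0,0,-2],"twist": 0},
    {"claw": 0,"travel": [0,0,-2],"twist": 0},
    {"claw": 0,"travel": [0,0,0],"twist": 0},
    {"claw": 0,"travel": [0,0,0],"twist": 0}
  ]
}}

```text
time: 13.25
position: [0.4922, 0.317, 0.0624]
ee_rot: [180.0, -0.0, 76.8]
force: [0.7, 1.8, 3.1]
grip_width: 0.0001
```

{"op": "apply_moves", "data": {
  "rows": [
    {"claw": 0,"travel": [0,0,-1],"twist": 0},
    {"claw": 0,"travel": [0,0,-1],"twist": 0},
    {"claw": 0,"travel": [0,0,0],"twist": 0},
    {"claw": 0,"travel": [0,0,0],"twist": 0}
  ]
}}

```text
time: 13.75
position: [0.4922, 0.317, 0.0604]
ee_rot: [180.0, -0.0, 76.8]
force: [0.9, 1.3, 2.4]
grip_width: 0.0003
```

{"op": "apply_moves", "data": {
  "rows": [
    {"claw": 0,"travel": [0,0,-1],"twist": 0},
    {"claw": 0,"travel": [0,0,0],"twist": 0},
    {"claw": 0,"travel": [0,0,0],"twist": 0}
  ]
}}

```text
time: 14.12
position: [0.4921, 0.317, 0.0593]
ee_rot: [180.0, -0.0, 76.8]
force: [1.6, 2.7, 3.1]
grip_width: 0.0003
```

{"op": "apply_moves", "data": {
  "rows": [
    {"claw": 0,"travel": [0,0,-1],"twist": 0},
    {"claw": 0,"travel": [0,0,0],"twist": 0},
    {"claw": 0,"travel": [0,0,0],"twist": 0}
  ]
}}

```text
time: 14.5
position: [0.4921, 0.317, 0.0584]
ee_rot: [180.0, -0.0, 76.8]
force: [2.5, 2.1, 3.3]
grip_width: -0.0001
```

Run:
```python
from h import *
F=[]
for i in range(4):
    a=optics.grab_frame('scene');F.append(env.observe()['force'])
s=env.observe();print(s['time'],s['position'],np.mean(F,0))
cv2.imwrite('pics/c6.png',cv2.resize(a[230:330,360:460,::-1],None,fx=5,fy=5,interpolation=cv2.INTER_CUBIC))
```

```text
14.7 [0.49213033 0.3169635  0.0583319 ] [2.06237288 2.12607229 3.76950787]
```

View pics/c6.png

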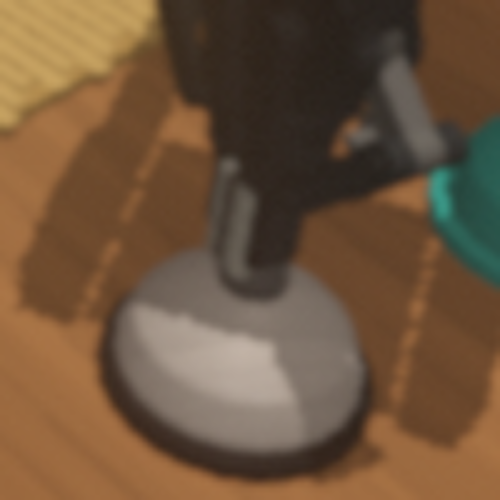

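The fingertips sit on the button with about 3.8 N, so it is nearly down. I'll go on to the stop for certainty.

{"op": "apply_moves", "data": {
  "rows": [
    {"claw": 0,"travel": [0,0,-1],"twist": 0},
    {"claw": 0,"travel": [0,0,0],"twist": 0},
    {"claw": 0,"travel": [0,0,0],"twist": 0}
  ]
}}

```text
time: 15.08
position: [0.4922, 0.317, 0.0579]
ee_rot: [180.0, -0.0, 76.8]
force: [-1.1, 0.2, 14.8]
grip_width: -0.0004
```

{"op": "apply_moves", "data": {
  "rows": [
    {"claw": 0,"travel": [0,0,-0.5],"twist": 0},
    {"claw": 0,"travel": [0,0,0],"twist": 0},
    {"claw": 0,"travel": [0,0,0],"twist": 0}
  ]
}}

```text
time: 15.45
position: [0.4922, 0.317, 0.0577]
ee_rot: [180.0, -0.0, 76.8]
force: [-1.8, -0.2, 22.0]
grip_width: -0.0001
```

The plunger is at its stop (the force jumped from 4 to 22 N while the tool held at 0.0577). Release and move clear.

{"op": "apply_moves", "data": {
  "rows": [
    {"claw": 0,"travel": [0,0,10],"twist": 0},
    {"claw": 0,"travel": [0,0,30],"twist": 0},
    {"claw": 0,"travel": [0,0,50],"twist": 0},
    {"claw": 0,"travel": [0,0,50],"twist": 0},
    {"claw": 0,"travel": [0,0,40],"twist": 0}
  ]
}}

```text
time: 16.08
position: [0.4915, 0.3166, 0.2386]
ee_rot: [-180.0, 0.0, 76.8]
force: [0.3, -0.1, -0.1]
grip_width: -0.0001
```

{"op": "apply_moves", "data": {
  "rows": [
    {"claw": 0,"travel": [-40,40,0],"twist": 0},
    {"claw": 0,"travel": [-40,40,0],"twist": 0},
    {"claw": 0,"travel": [-40,40,0],"twist": 0},
    {"claw": 0,"travel": [0,0,0],"twist": 0},
    {"claw": 0,"travel": [0,0,0],"twist": 0}
  ]
}}

```text
time: 16.7
position: [0.3717, 0.4365, 0.2365]
ee_rot: [-180.0, 0.1, 76.9]
force: [0.2, 0.0, 0.0]
grip_width: 0.0002
```

Run:
```python
from h import *
b=grab('top','t7.png');a=grab('scene','s7.png');s=env.observe();print(s['time'],s['position'],s['force'],s['dq'])
d=cv2.absdiff(cv2.imread('pics/t0.png'),cv2.imread('pics/t7.png')).max(2)[145:305,235:460];print('mat diff >40:',(d>40).sum())
d=cv2.absdiff(cv2.imread('pics/s0.png'),cv2.imread('pics/s7.png')).max(2)
print('scene bell',(d[268:322,380:436]>40).sum(),'mat',(d[130:280,150:360]>40).sum())
```

```text
16.8 [0.37255134 0.43601607 0.23659795] [-0.42459141  0.19606954  0.96502167] [-0.55045007 -0.00064855 -0.2180389   0.06496298 -0.20489715  0.26506824]
mat diff >40: 0
scene bell 0 mat 0
```

```bash
python3 -c "
from bench import env
print(env.close_job())"
```

```text
the job is handed in; nothing more can be done
None
```

The job is done and handed in, at about 17 s of the allowed 54 s. I pointed at the wedge and then at the tall round box, holding for about 2 s each with the fingertips 3–4 cm above the top. I stayed high between them, then pressed the bell and moved clear.

- **Bell:** the plunger went right to its stop. The force rose from about 4 N to 22 N with the tool no longer going down, under the 40 N limit. That is firmer than a light press, because I pushed 1.5 mm further to be sure of the stop.
- **Last checks:** against the first pictures, neither view of the cheeses nor the scene view of the bell showed any changed pixels. So nothing moved and the plunger is back up. The tool force was back to noise level.
- **Disagreements:** my first scene-camera readings were 10–15 mm off the top-camera ones. Re-reading the pixels brought the bell to within about 3 mm. The tall box still differed by about 14 mm, so I aimed between the two readings, inside the 30 mm tolerance. Pressed on the bell, the tool showed about 2 N sideways, which I took to be friction.

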